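# Rebuild the fruit mill's strainer pack

### The arm

A 7-joint arm with a two-finger parallel gripper is mounted at the origin on the work surface. World frame = base frame: x ahead of the robot, y to its left, z up, the work surface at z = 0. Lengths are in m, angles in rad, forces in N, time in s.
With the tool pointing down it reaches from about 0.425 to 0.925 m from the base axis. Payload 6.8 kg.
Tool frame: the origin (TCP) lies between the finger pads; the fingertips stand 14 mm ahead of it and the grasp point (between the pads) lies 5 mm behind it; z points along the fingers, x is the direction in which the jaws open and shut, and the axes are right-handed (so a half turn about z gives the same grasp; the last joint's range is limited). The gripper opens to 85 mm and grips with 20 to 120 N. Pads are 22 mm wide; open, the fingers measure 114 mm over their backs; the gripper's body (76 mm by 85 mm) begins 54 mm behind the grasp point. The pads swing forward as they close: fully open they stand 13 mm farther back than shut.
Start: joints at [1.156, 0.477, 0.022, 1.555, -0.011, 1.109, -0.083], TCP at [0.204, -0.643, 0.245] pointing down, gripper open.
Joint ranges: [-2.96, 2.96], [-0.34, 2.1], [-1.41, 1.46], [0.24, 2.44], [-1.37, 4.51], [0.17, 1.92], [-2.96, 2.96]. Speed limits (rad/s): [2.39, 2.39, 3.14, 3.14, 3.14, 3.14, 3.14].

### API

Orientations are given as a rotation vector (axis times angle).
In Python, from workcell import ctrl gives the robot as it stands. The module is installed in compiled form; this text tells all that it offers.
- The arm moves only by the tool carry_out, never from a script. Its argument "moves" is a list of rows, each a list of 7 numbers: the shift along the tool's x, y, z in cm, then the turn, a rotation vector about the tool's x, y, z in rad, then the opening, from 0 (shut) to 1 (fully open). In form: [[dx, dy, dz, wx, wy, wz, claw], ...]. A call has 1 to 8 rows; each row is the pose to reach, as a shift and turn from the pose commanded when the call began, along the tool's axes at that moment; what a row does not reach only later rows make up. A row lasts 1/10 s, in which the tool goes at most 50 mm and 8.59 degrees, less where a joint would pass 70% of its speed; a pose out of reach is approached as far as the arm can. A call with a gripper value outside its range is refused whole. The fingers move at their own pace and stop on an object; "newtons" is the grip in N (left out, the last holds). Time passes only in rows, so rows that repeat a pose let the fingers close. It gives the time, the measured TCP pose, the force and the opening at its end, in the units of the state.
- ctrl.get_state(): the state, without advancing time (a new reading comes with each control period).
- ctrl.camera(name): name is "side" or "top"; returns the picture (420x560x3 uint8, red, green, blue); there is no depth.
- ctrl.camera_model(name): a dict with "camera_matrix" (3x3 intrinsics, pixels), "k1" (the pictures are not rectified: a ray, as slopes to the right and down, at radius r is drawn at 1 + k1 r^2 times it, then the intrinsics apply), "xyz" and "attitude" of the camera in the world. Camera axes: x right, y up, looking along -z (the intrinsics and any distortion apply to the point x, -y, -z); pixel columns grow to the right and rows downward; lengths in m; the calibration is good to about 2 mm. A picture is of the moment at which its call begins. camera_model takes no time and is no camera call.
- ctrl.hand_in(): hands the job in, once; it reports no verdict.
The state is a dict: "clock": time; "joint_pos": joint angles; "qvel": joint speeds; "joint_torque": joint torques, N m; "ee_pos": TCP position; "tool_rot": TCP orientation; "ft_force": force on the tool from outside, world axes, zero at the start; "wrist_torque": the same for the moment, N m; "grip_width": finger opening in m.
Only numpy, scipy, OpenCV 4.12 (cv2) and the standard library are available. Lean on these libraries where they do the work, as an engineer would, in place of code of your own. Each camera call takes 0.05 s, during which the arm holds its last target.

### The job

Put the washed strainer pack of the fruit mill back together on the brass splined hub, which already carries its first steel plate. Slip on the white spacer plate with its tab pointing the opposite way to the first plate's tab, then the loose steel strainer plate on top with its tab pointing the same way as the first plate's. Both must lie flat and fully home on the plate below; the blue plate is not part of this job.

Things in the scene. Friction and masses are not known exactly. Their poses are not given: they have to be found in the camera images.
- hub: Fixed stand, round dark foot 124 mm across, brass hub plus-shaped in plan (bars along x and y, 28 mm over all, 10 mm wide, to 72 mm high; cone tip to 84 mm). Its fixed first plate, outline as the loose ones, has its tab along +x and its top 42 mm up: the next plate rests there. Each plate adds 12 mm. Play 5 mm each way, about 20 degrees. Origin: on the axis at counter height, z up.
- hub_tab (a point): Tip of the first (fixed) steel plate's tab, on its top face: 56 mm from the hub's axis along the stand's +x, 42 mm above the counter.
- spacer: White plastic spacer plate, about 60 g, 60 mm long (x), 56 mm wide (y), 12 mm thick; flat round-ended tab 24 mm wide, equally thick, on +x, its tip 56 mm from the centre. Plus-shaped hole: arms 20 mm wide, 40 mm over all. Starts flat on the counter. Origin: centre of the underside, z up. Grip from above across the 56 mm. 
- strainer: Steel-grey strainer plate with short dark slots on top, about 120 g, 60 mm long (x), 56 mm wide (y), 12 mm thick; flat round-ended tab 24 mm wide, equally thick, on +x, its tip 56 mm from the centre. Plus-shaped hole: arms 20 mm wide, 40 mm over all. Starts flat on the counter. Origin: centre of the underside, z up. Grip from above across the 56 mm. The blue plate without a hole is a bystander.
There are look-alikes about, which are no part of the job. Leave any orange or red look-alike of the strainer alone. What is meant by the spacer is not turquoise, and is the larger of those in its own colour.

How it is judged:
On the way, in this order (a step that is already met when the one before it is completed fails the run):
1. the white spacer plate is home on the hub, tab opposite to the first plate's (z of spacer in the frame of hub between 0.038 and 0.046 m and horizontal distance between spacer and hub below 0.013 m and angle between spacer's own z axis and vertical below 0.12 rad and x of hub_tab in the frame of spacer below -0.035 m and y of hub_tab in the frame of spacer between -0.027 and 0.027 m), for 0.2 s.
2. the steel strainer plate is home on the spacer, tab the same way as the first plate's (all of step 1 and z of strainer in the frame of hub between 0.05 and 0.058 m and horizontal distance between strainer and hub below 0.013 m and angle between strainer's own z axis and vertical below 0.12 rad and x of hub_tab in the frame of strainer above 0.035 m and y of hub_tab in the frame of strainer between -0.027 and 0.027 m), for 0.2 s.
At the end, for the whole second after the job is handed in: Spacer flat on the fixed plate, strainer flat on the spacer: undersides within 4 mm of 42 and 54 mm above the counter, tilt under 7 degrees, centres within 13 mm of the hub axis, spacer tab opposite to and strainer tab along the fixed tab within about 25 degrees; both at rest (all of step 2 and linear speed of each of spacer, strainer below 0.02 m/s and angular speed of each of spacer, strainer below 0.2 rad/s); the robot touches nothing.
It also fails if it takes over 61 s, if anything falls off the work surface, if the arm or the gripper's body presses on something with over 40 N, if the wrist force passes 120 N, or if a joint passes its speed limit or range.

## Working session

There is one attempt and no reset: what is moved stays moved. The work goes in short steps, Python scripts to look and compute and a tool call to move; the robot and the scene stay as the last step left them, time stands still between calls to the robot, and variables do not carry over. Pictures are saved under pics/ and viewed, and the job is handed in when it is done.

Besides the shell and the picture viewer there is one more tool, called after "Request:" in YAML: its name, and indented under it one key for each argument. carry_out: Moves the arm, as the interface text tells. Its arguments: {"type":"object","properties":{"moves":{"type":"array","items":{"type":"array","items":{"type":"number"}}},"newtons":{"type":"number"}},"required":["moves"]}

```bash
mkdir -p pics
python3 - <<'E'
from workcell import ctrl
import cv2
s=ctrl.get_state(); print(s)
for n in("side","top"):
    m=ctrl.camera_model(n); print(n,m)
    cv2.imwrite(f"pics/{n}0.png",ctrl.camera(n)[:,:,::-1])
E
```

```text
{'clock': 0.0, 'joint_pos': array([ 1.15589414,  0.47776937,  0.0223538 ,  1.55649896, -0.01151885,
        1.10928373, -0.08311198]), 'qvel': array([ 0.00066082, -0.00059861,  0.00059562,  0.00024703, -0.00203538,
       -0.0016487 , -0.00075205]), 'joint_torque': array([ 2.85784099e-04, -5.96443713e+01,  1.60831511e+00, -2.81195247e+01,
        1.25041135e-02,  9.41281964e-03, -3.91506092e-05]), 'ee_pos': array([ 0.20366349, -0.64292741,  0.2443265 ]), 'tool_rot': array([-2.53399108e+00,  1.85535525e+00,  2.43100930e-03]), 'ft_force': array([ 0.08088378,  0.25594448, -0.29486986]), 'wrist_torque': array([-0.03078382, -0.01546192, -0.04803521]), 'grip_width': 0.0854932350489904}
side {'camera_matrix': array([[470.68431074,   0.        , 274.31411067],
       [  0.        , 470.68431074, 210.31829097],
       [  0.        ,   0.        ,   1.        ]]), 'k1': 0.029120870788440032, 'xyz': array([0.30169653, 0.58191011, 0.72755857]), 'attitude': array([ 0.13602527, -1.04256067, -2.73738783])}
top {'camera_matrix': array([[431.27788708,   0.        , 280.55899236],
       [  0.        , 431.27788708, 207.89005474],
       [  0.        ,   0.        ,   1.        ]]), 'k1': -0.05188531849577599, 'xyz': array([ 0.37617695, -0.00423522,  0.87688022]), 'attitude': array([ 0.05024556, -0.03365863, -1.57511841])}
```

View pics/side0.png

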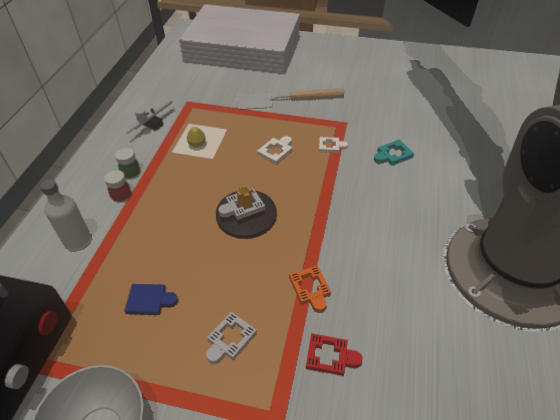

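View pics/top0.png

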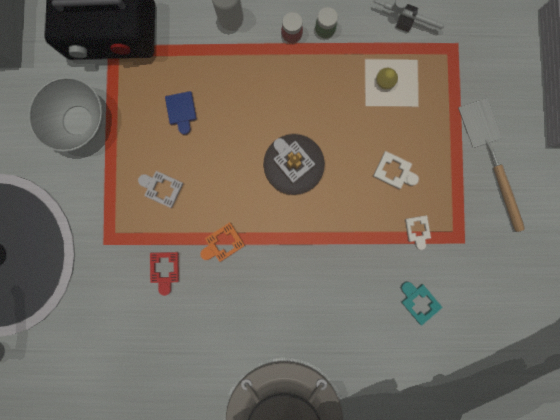

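```bash
cat > h.py <<'E'
import numpy as np, cv2
from scipy.spatial.transform import Rotation as R
from workcell import ctrl
def cast(n,uv,z):
    m=ctrl.camera_model(n); uv=np.asarray(uv,float).reshape(-1,1,2)
    p=cv2.undistortPoints(uv,m["camera_matrix"],np.array([m["k1"],0,0,0.])).reshape(-1,2)
    d=np.c_[p[:,0],-p[:,1],-np.ones(len(p))]@R.from_rotvec(m["attitude"]).as_matrix().T
    o=np.array(m["xyz"]); t=(z-o[2])/d[:,2]
    return o+t[:,None]*d
def proj(n,P):
    m=ctrl.camera_model(n); q=(np.atleast_2d(P)-m["xyz"])@R.from_rotvec(m["attitude"]).as_matrix()
    q=q*[1,-1,-1]
    return cv2.projectPoints(q,np.zeros(3),np.zeros(3),m["camera_matrix"],np.array([m["k1"],0,0,0.]))[0].reshape(-1,2)
E
python3 - <<'E'
import cv2,numpy as np
t=cv2.imread("pics/top0.png"); s=cv2.imread("pics/side0.png")
def crop(im,u,v,w=33): return cv2.resize(im[v-w:v+w,u-w:u+w],(260,260),interpolation=cv2.INTER_CUBIC)
a=np.hstack([crop(t,162,187),crop(t,294,163),crop(t,393,170)])
b=np.hstack([crop(s,231,338),crop(s,245,208),crop(s,275,148)])
cv2.imwrite("pics/z.png",np.vstack([a,b]))
E
```

```text
(no output)
```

View pics/z.png

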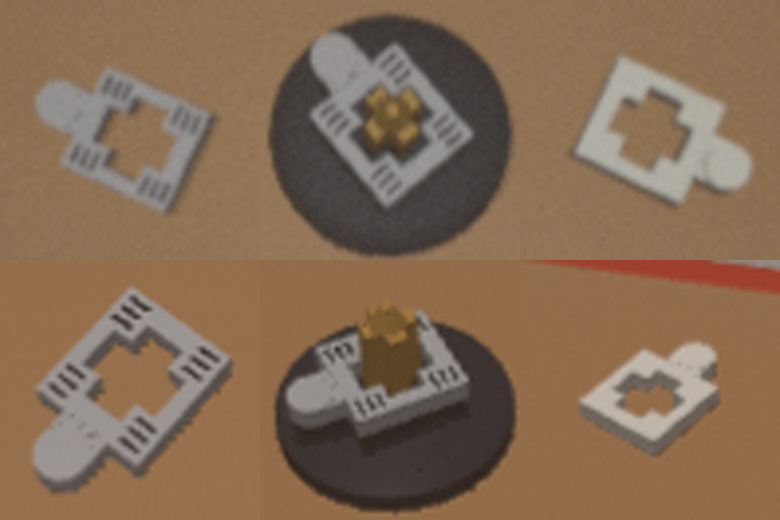

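```bash
cat > m.py <<'E'
from h import *
def measure(n,im,uv,z,top=True,half=45,vmin=105,dbg=None):
    """low-saturation bright plate near uv; returns centre, tab direction on plane z"""
    u,v=uv; S=8
    u0,v0=u-half,v-half
    c=im[v0:v+half,u0:u+half]
    c=cv2.resize(c,None,fx=S,fy=S,interpolation=cv2.INTER_CUBIC)
    hsv=cv2.cvtColor(c,cv2.COLOR_RGB2HSV)
    m=((hsv[:,:,1]<70)&(hsv[:,:,2]>vmin)).astype(np.uint8)*255
    cs,_=cv2.findContours(m,cv2.RETR_EXTERNAL,cv2.CHAIN_APPROX_NONE)
    cc=max(cs,key=cv2.contourArea)
    px=(cc.reshape(-1,2)+.5)/S-.5+[u0,v0]
    P=cast(n,px,z)[:,:2]
    # rasterise outline in plane at 0.25 mm
    o=P.min(0)-.01; q=np.round((P-o)/.00025).astype(np.int32)
    I=np.zeros((q[:,1].max()+40,q[:,0].max()+40),np.uint8); cv2.fillPoly(I,[q],255)
    k=cv2.getStructuringElement(cv2.MORPH_ELLIPSE,(137,137))
    B=cv2.morphologyEx(I,cv2.MORPH_OPEN,k)
    # body: opening removes the 24 mm tab
    cb,_=cv2.findContours(B,cv2.RETR_EXTERNAL,cv2.CHAIN_APPROX_NONE)
    b=max(cb,key=cv2.contourArea)
    r=cv2.minAreaRect(b); ctr=np.array(r[0])*.00025+o
    T=cv2.subtract(I,cv2.dilate(B,np.ones((9,9))))
    ct,_=cv2.findContours(T,cv2.RETR_EXTERNAL,cv2.CHAIN_APPROX_NONE)
    t=max(ct,key=cv2.contourArea); mo=cv2.moments(t); tc=np.array([mo['m10'],mo['m01']])/mo['m00']*.00025+o
    d=tc-ctr; a=np.arctan2(d[1],d[0])
    e=np.deg2rad(r[2]); e+=np.round((a-e)/(np.pi/2))*np.pi/2
    ax=np.array([np.cos(e),np.sin(e)])
    tip=((P-ctr)@ax).max()
    return dict(ctr=ctr.round(4),rect_deg=round(np.degrees(e),1),tab_deg=round(np.degrees(a),1),size_mm=(np.array(r[1])*.25).round(1),tip_mm=round(tip*1000,1))
E
python3 - <<'E'
from m import *
t=cv2.imread("pics/top0.png")[:,:,::-1].copy(); s=cv2.imread("pics/side0.png")[:,:,::-1].copy()
for nm,a,b,z,h in(("strainer",(162,187),(231,338),.012,30),("hub",(294,163),(245,208),.042,32),("spacer",(393,170),(275,148),.012,28)):
  for n,im,uv in(("top",t,a),("side",s,b)):
    try: print(nm,n,measure(n,im,uv,z,half=h))
    except Exception as e: print(nm,n,repr(e))
# brass tip
for n,im,(u,v) in(("top",t,(294,160)),("side",s,(245,200))):
    hsv=cv2.cvtColor(im,cv2.COLOR_RGB2HSV)[v-18:v+18,u-18:u+18]
    m=((hsv[:,:,0]<30)&(hsv[:,:,1]>110)).astype(np.uint8)
    y,x=np.nonzero(m); print(n,x.min()+u-18,x.max()+u-18,y.min()+v-18,y.max()+v-18,x.mean()+u-18,y.mean()+v-18, cast(n,[[x.mean()+u-18,y.mean()+v-18]],.072))
E
```

```text
strainer top {'ctr': array([0.4639, 0.2465]), 'rect_deg': np.float64(65.4), 'tab_deg': np.float64(65.4), 'size_mm': array([68.7, 58.1]), 'tip_mm': np.float64(53.2)}
strainer side {'ctr': array([0.4634, 0.2445]), 'rect_deg': np.float64(65.2), 'tab_deg': np.float64(65.7), 'size_mm': array([67.1, 57. ]), 'tip_mm': np.float64(54.4)}
hub top {'ctr': array([ 0.5144, -0.0198]), 'rect_deg': np.float64(39.2), 'tab_deg': np.float64(39.2), 'size_mm': array([67.4, 57. ]), 'tip_mm': np.float64(53.7)}
hub side ValueError('max() iterable argument is empty')
spacer top {'ctr': array([ 0.497 , -0.2252]), 'rect_deg': np.float64(-116.1), 'tab_deg': np.float64(-115.4), 'size_mm': array([70.8, 59.5]), 'tip_mm': np.float64(53.0)}
spacer side {'ctr': array([ 0.4973, -0.2245]), 'rect_deg': np.float64(-116.3), 'tab_deg': np.float64(-114.9), 'size_mm': array([77.3, 58.8]), 'tip_mm': np.float64(56.3)}
top 288 301 153 168 294.0432098765432 159.90740740740742 [[ 0.50945533 -0.02160168  0.072     ]]
side 227 262 182 208 243.89298245614037 191.29122807017544 [[ 0.51075043 -0.02225634  0.072     ]]
```

```bash
cat >> h.py <<'E'
def plan(p,plate_yaw_deg,rev=None):
    """TCP target p; jaw axis perpendicular to plate's tab axis. prints shift cm + rotvec in tool axes"""
    s=ctrl.get_state(); M=R.from_rotvec(s["tool_rot"]).as_matrix()
    cur=np.degrees(np.arctan2(M[1,0],M[0,0]))
    out=[]
    for k in(90,-90):
        y=np.radians(plate_yaw_deg+k); x=np.array([np.cos(y),np.sin(y),0]); z=np.array([0,0,-1.])
        T=np.c_[x,np.cross(z,x),z]
        out.append((R.from_matrix(M.T@T).as_rotvec(),k))
    out.sort(key=lambda o:np.linalg.norm(o[0]))
    d=M.T@(np.asarray(p)-s["ee_pos"])*100
    print("t",s["clock"].__round__(2),"ee",s["ee_pos"].round(4),"jaw",cur.round(1),"d",d.round(2),"w",[(o[0].round(3),o[1]) for o in out],"F",s["ft_force"].round(1),"grip",round(s["grip_width"],4),"q7",s["joint_pos"].round(2))
E
python3 -c "
from h import *
plan([.4988,-.2214,.10],-116)"
```

```text
t 0.1 ee [ 0.2037 -0.643   0.2444] jaw -72.4 d [-31.25 -40.87  14.49] w [(array([-0.001,  0.002, -0.81 ]), 90), (array([2.000e-03, 1.000e-03, 2.331e+00]), -90)] F [ 0.4 -0.4 -0.2] grip 0.0851 q7 [ 1.16  0.48  0.02  1.56 -0.01  1.11 -0.08]
```

Request:
carry_out:
  moves:
    - [-31.25,-40.87,8,0,0,-0.81,0.82]
    - [-31.25,-40.87,8,0,0,-0.81,0.82]
    - [-31.25,-40.87,8,0,0,-0.81,0.82]
    - [-31.25,-40.87,8,0,0,-0.81,0.82]
    - [-31.25,-40.87,8,0,0,-0.81,0.82]
    - [-31.25,-40.87,8,0,0,-0.81,0.82]
    - [-31.25,-40.87,8,0,0,-0.81,0.82]
    - [-31.25,-40.87,8,0,0,-0.81,0.82]
  newtons: 40

```text
clock: 0.9
ee_pos: [0.4312, -0.3181, 0.1834]
tool_rot: [-3.061, 0.708, 0.0]
ft_force: [0.6, -0.4, 0.1]
grip_width: 0.0698
```

```bash
python3 -c "
from h import *
plan([.4988,-.2214,.05],-116)"
```

```text
t 0.9 ee [ 0.4312 -0.3181  0.1834] jaw -26.0 d [  1.83 -11.65  13.34] w [(array([-0.   ,  0.   , -0.001]), 90), (array([0.   , 0.   , 3.141]), -90)] F [ 0.6 -0.4  0.1] grip 0.0698 q7 [ 0.76  0.34 -0.29  1.93  0.12  0.89 -0.05]
```

Request:
carry_out:
  moves:
    - [1.8,-11.65,10,0,0,0,0.82]
    - [1.8,-11.65,10,0,0,0,0.82]
    - [1.8,-11.65,10,0,0,0,0.82]
    - [1.8,-11.65,10,0,0,0,0.82]
    - [1.8,-11.65,10,0,0,0,0.82]
    - [1.8,-11.65,10,0,0,0,0.82]
    - [1.8,-11.65,10,0,0,0,0.82]

```text
clock: 1.6
ee_pos: [0.4977, -0.2249, 0.0848]
tool_rot: [3.059, -0.711, 0.002]
ft_force: [-0.2, 0.8, -0.2]
grip_width: 0.07
```

```bash
python3 -c "
from h import *
plan([.4988,-.2214,.03],-116)
for n in ('side','top'):
  cv2.imwrite(f'pics/{n}1.png',ctrl.camera(n)[:,:,::-1])
s=cv2.imread('pics/side1.png')[90:210,190:350]; cv2.imwrite('pics/s1z.png',cv2.resize(s,None,fx=4.5,fy=4.5,interpolation=cv2.INTER_CUBIC))"
```

```text
t 1.6 ee [ 0.4977 -0.2249  0.0848] jaw -26.2 d [-0.06 -0.37  5.48] w [(array([ 0.001, -0.002, -0.003]), 90), (array([-2.000e-03, -1.000e-03,  3.139e+00]), -90)] F [-0.2  0.8 -0.2] grip 0.07 q7 [ 0.54  0.49 -0.28  1.98  0.21  0.7  -0.34]
```

View pics/s1z.png

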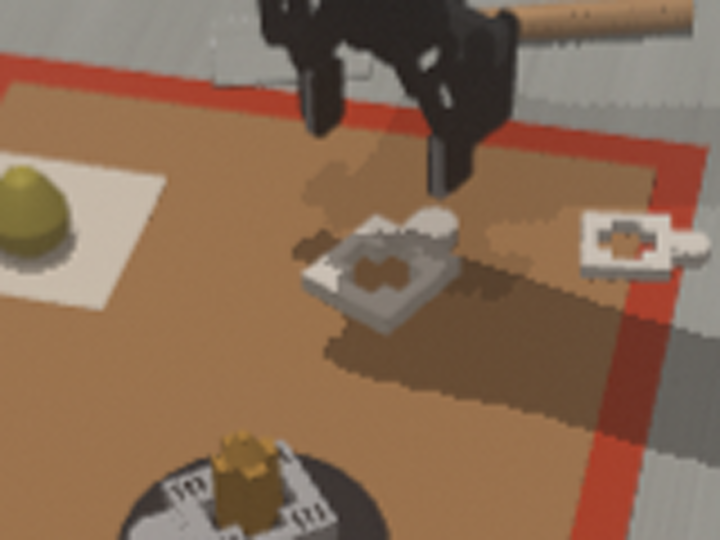

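Request:
carry_out:
  moves:
    - [0,0,3,0,0,0,0.82]
    - [0,0,3,0,0,0,0.82]
    - [0,0,3,0,0,0,0.82]
    - [0,0,3,0,0,0,0.82]

```text
clock: 2.1
ee_pos: [0.4984, -0.2235, 0.0549]
tool_rot: [3.061, -0.708, 0.002]
ft_force: [1.1, -0.4, 0.5]
grip_width: 0.0699
```

```bash
python3 -c "
from h import *
plan([.4988,-.2214,.02],-116)
s=ctrl.get_state();M=R.from_rotvec(s['tool_rot']).as_matrix()
for z in (0,.007,.014):
  print(z,proj('side',[s['ee_pos']+M@[sx*.037,0,z] for sx in(1,-1)]).round(1).tolist(), proj('top',[s['ee_pos']+M@[sx*.035,0,z] for sx in(1,-1)]).round(1).tolist())
cv2.imwrite(f'pics/side2.png',ctrl.camera('side')[:,:,::-1])
s=cv2.imread('pics/side2.png')[90:210,190:350]; cv2.imwrite('pics/s2z.png',cv2.resize(s,None,fx=5,fy=5,interpolation=cv2.INTER_CUBIC))"
```

```text
t 2.1 ee [ 0.4984 -0.2235  0.0549] jaw -26.0 d [-0.06 -0.2   3.49] w [(array([-0.   , -0.001, -0.001]), 90), (array([-2.000e-03,  0.000e+00,  3.141e+00]), -90)] F [ 1.1 -0.4  0.5] grip 0.0699 q7 [ 0.52  0.54 -0.27  1.99  0.23  0.64 -0.36]
0 [[261.1, 127.8], [286.8, 141.0]] [[406.5, 150.4], [391.3, 182.9]]
0.007 [[261.2, 130.3], [286.8, 143.4]] [[405.5, 151.0], [390.4, 183.3]]
0.014 [[261.3, 132.7], [286.7, 145.9]] [[404.5, 151.7], [389.6, 183.7]]
```

View pics/s2z.png

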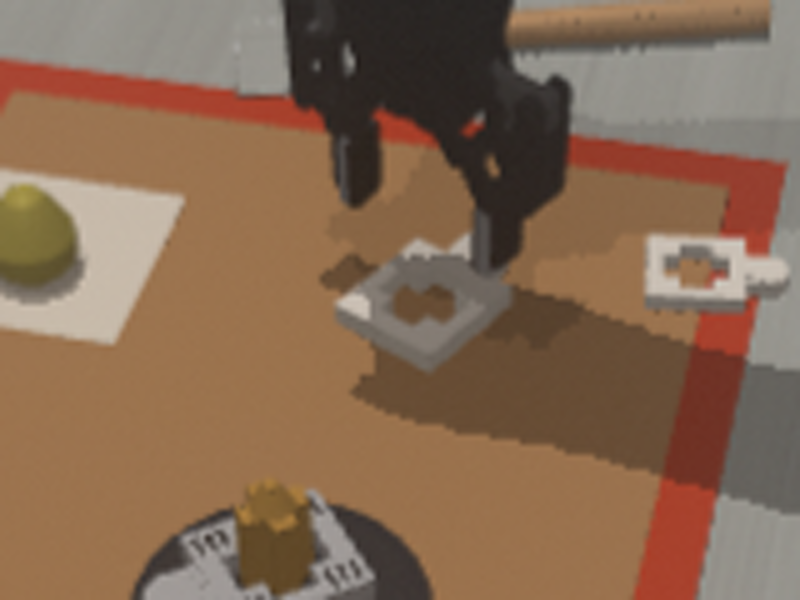

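Request:
carry_out:
  moves:
    - [0,-0.1,2,0,0,0,0.82]
    - [0,-0.1,4.1,0,0,0,0.82]
    - [0,-0.1,4.1,0,0,0,0.82]
    - [0,-0.1,4.1,0,0,0,0.82]
    - [0,-0.1,4.1,0,0,0,0.82]

```text
clock: 2.65
ee_pos: [0.4993, -0.2224, 0.0141]
tool_rot: [3.061, -0.707, 0.003]
ft_force: [0.3, -0.7, -0.1]
grip_width: 0.0703
```

```bash
python3 -c "
from h import *
plan([.4988,-.2214,.014],-116)"
```

```text
t 2.65 ee [ 0.4993 -0.2224  0.0141] jaw -26.0 d [-0.09 -0.07  0.01] w [(array([-0.   , -0.002, -0.   ]), 90), (array([-3.000e-03,  0.000e+00,  3.141e+00]), -90)] F [ 0.3 -0.7 -0.1] grip 0.0703 q7 [ 0.5   0.61 -0.24  2.    0.26  0.56 -0.38]
```

Request:
carry_out:
  moves:
    - [0,0,0,0,0,0,0.5]
    - [0,0,0,0,0,0,0.5]
    - [0,0,0,0,0,0,0.5]
    - [0,0,0,0,0,0,0.5]
    - [0,0,0,0,0,0,0.5]
    - [0,0,0,0,0,0,0.5]
  newtons: 45

```text
clock: 3.25
ee_pos: [0.4992, -0.2224, 0.0143]
tool_rot: [3.06, -0.707, 0.003]
ft_force: [-1.4, 0.1, 6.7]
grip_width: 0.0543
```

```bash
python3 -c "
from h import *
plan([.4988,-.2214,.014],-116)"
```

```text
t 3.25 ee [ 0.4992 -0.2224  0.0143] jaw -26.0 d [-0.08 -0.08  0.03] w [(array([ 0.   , -0.002, -0.   ]), 90), (array([-3.000e-03, -0.000e+00,  3.141e+00]), -90)] F [-1.4  0.1  6.7] grip 0.0543 q7 [ 0.5   0.61 -0.24  2.    0.26  0.56 -0.38]
```

Request:
carry_out:
  moves:
    - [0,0,-2,0,0,0,0.5]
    - [0,0,-6,0,0,0,0.5]
    - [0,0,-11,0,0,0,0.5]
    - [0,0,-11,0,0,0,0.5]
    - [0,0,-11,0,0,0,0.5]

```text
clock: 3.75
ee_pos: [0.4992, -0.2226, 0.1245]
tool_rot: [3.06, -0.707, 0.005]
ft_force: [-1.4, -0.2, -1.4]
grip_width: 0.0546
```

```bash
python3 -c "
from h import *
plan([.5115,-.0217,.13],-140.7)
for n in ('side','top'):
  cv2.imwrite(f'pics/{n}3.png',ctrl.camera(n)[:,:,::-1])
s=cv2.imread('pics/side3.png')[60:200,190:350]; t=cv2.imread('pics/top3.png')[100:240,330:490]; cv2.imwrite('pics/s3z.png',np.vstack([cv2.resize(q,None,fx=2.5,fy=2.1,interpolation=cv2.INTER_CUBIC) for q in(s,t)]))"
```

```text
t 3.75 ee [ 0.4992 -0.2226  0.1245] jaw -26.0 d [ -7.71 -18.59  -0.58] w [(array([-0.001, -0.004,  0.431]), 90), (array([ 5.000e-03, -1.000e-03, -2.711e+00]), -90)] F [-1.4 -0.2 -1.4] grip 0.0546 q7 [ 0.55  0.43 -0.31  1.96  0.18  0.77 -0.32]
```

View pics/s3z.png

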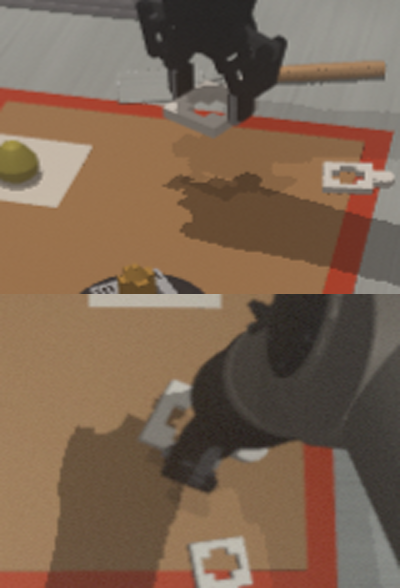

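Request:
carry_out:
  moves:
    - [-7.7,-18.5,-0.6,0,0.0,0.431,0.5]
    - [-7.7,-18.5,-0.6,0,0.0,0.431,0.5]
    - [-7.7,-18.5,-0.6,0,0.0,0.431,0.5]
    - [-7.7,-18.5,-0.6,0,0.0,0.431,0.5]
    - [-7.7,-18.5,-0.6,0,0.0,0.431,0.5]
    - [-7.7,-18.5,-0.6,0,0.0,0.431,0.5]
    - [-7.7,-18.5,-0.6,0,0.0,0.431,0.5]
    - [-7.7,-18.5,-0.6,0,0.0,0.431,0.5]

```text
clock: 4.65
ee_pos: [0.5098, -0.0242, 0.1281]
tool_rot: [2.836, -1.349, -0.002]
ft_force: [0.5, -0.6, -0.7]
grip_width: 0.0546
```

```bash
python3 -c "
from h import *
plan([.5109,-.0222,.10],-140.7)
for n in ('side','top'):
  cv2.imwrite(f'pics/{n}4.png',ctrl.camera(n)[:,:,::-1])
s=cv2.imread('pics/side4.png')[110:250,165:325]; t=cv2.imread('pics/top4.png')[90:230,220:380]; cv2.imwrite('pics/s4z.png',np.hstack([cv2.resize(q,None,fx=2.5,fy=2.5,interpolation=cv2.INTER_CUBIC) for q in(s,t)]))"
```

```text
t 4.65 ee [ 0.5098 -0.0242  0.1281] jaw -50.9 d [-0.08 -0.22  2.81] w [(array([ 0.002,  0.   , -0.003]), 90), (array([ 0.000e+00, -3.000e-03,  3.139e+00]), -90)] F [ 0.5 -0.6 -0.7] grip 0.0546 q7 [ 0.14  0.38 -0.27  2.03  0.14  0.75 -1.1 ]
```

View pics/s4z.png

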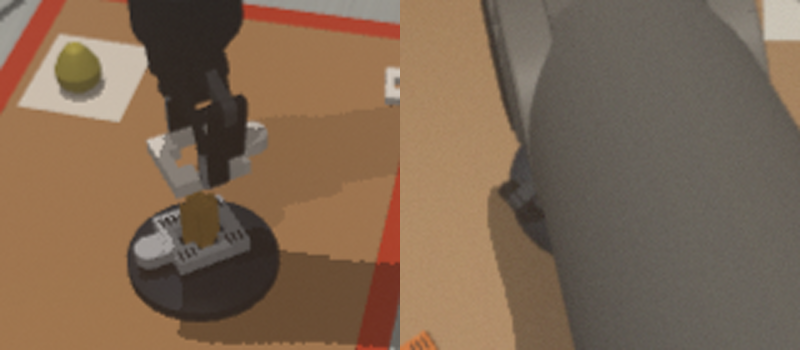

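Request:
carry_out:
  moves:
    - [0,-0.1,0.5,0,0,0,0.5]
    - [0,-0.1,1.8,0,0,0,0.5]
    - [0,-0.1,1.8,0,0,0,0.5]
    - [0,-0.1,1.8,0,0,0,0.5]

```text
clock: 5.15
ee_pos: [0.5105, -0.0215, 0.1101]
tool_rot: [2.838, -1.345, -0.002]
ft_force: [-0.7, 0.3, -0.4]
grip_width: 0.0546
```

```bash
python3 -c "
from h import *
plan([.5109,-.0222,.10],-140.7)
for n in ('side',):
  cv2.imwrite(f'pics/{n}5.png',ctrl.camera(n)[:,:,::-1])
s=cv2.imread('pics/side5.png')[130:250,180:320]; cv2.imwrite('pics/s5z.png',cv2.resize(s,None,fx=5,fy=5,interpolation=cv2.INTER_CUBIC))"
```

```text
t 5.15 ee [ 0.5105 -0.0215  0.1101] jaw -50.7 d [0.08 0.01 1.01] w [(array([ 0.001,  0.001, -0.   ]), 90), (array([ 2.000e-03, -2.000e-03,  3.141e+00]), -90)] F [-0.7  0.3 -0.4] grip 0.0546 q7 [ 0.13  0.41 -0.26  2.05  0.16  0.71 -1.11]
```

View pics/s5z.png

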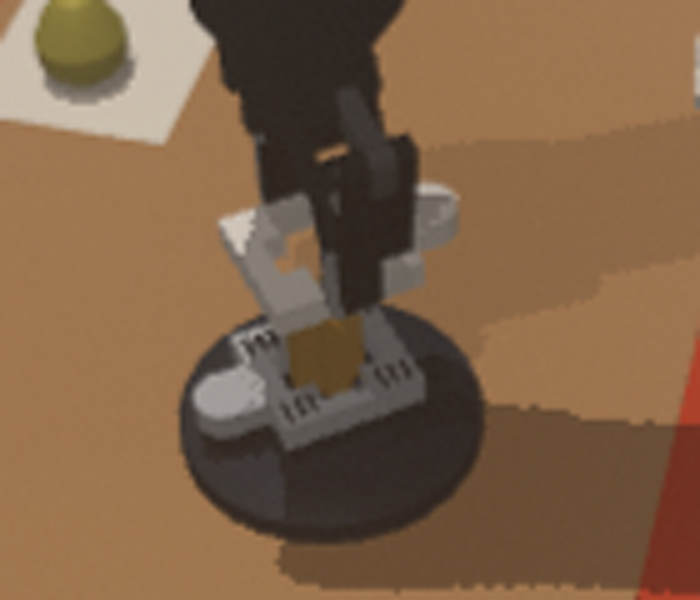

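Request:
carry_out:
  moves:
    - [0.05,0,1,0,0,0,0.5]
    - [0.05,0,2,0,0,0,0.5]
    - [0.05,0,3,0,0,0,0.5]
    - [0.05,0,3,0,0,0,0.5]

```text
clock: 5.6
ee_pos: [0.5101, -0.0218, 0.079]
tool_rot: [2.838, -1.344, -0.004]
ft_force: [-0.5, -0.4, -1.6]
grip_width: 0.0542
```

```bash
python3 -c "
from h import *
plan([.5109,-.0222,.058],-140.7)"
```

```text
t 5.6 ee [ 0.5101 -0.0218  0.079 ] jaw -50.7 d [ 0.08 -0.04  2.1 ] w [(array([0.002, 0.002, 0.   ]), 90), (array([-3.000e-03,  4.000e-03, -3.142e+00]), -90)] F [-0.5 -0.4 -1.6] grip 0.0542 q7 [ 0.12  0.46 -0.25  2.06  0.18  0.65 -1.13]
```

Request:
carry_out:
  moves:
    - [0.05,0,0.7,0,0,0,0.5]
    - [0.05,0,1.4,0,0,0,0.5]
    - [0.05,0,2.1,0,0,0,0.5]
    - [0.05,0,2.1,0,0,0,0.5]

```text
clock: 6.0
ee_pos: [0.511, -0.0222, 0.0588]
tool_rot: [2.838, -1.345, -0.002]
ft_force: [0.2, -0.6, -1.3]
grip_width: 0.0547
```

```bash
python3 -c "
from h import *
plan([.5109,-.0222,.056],-140.7)
for n in ('side',):
  cv2.imwrite(f'pics/{n}6.png',ctrl.camera(n)[:,:,::-1])
s=cv2.imread('pics/side6.png')[130:250,180:320]; cv2.imwrite('pics/s6z.png',cv2.resize(s,None,fx=5,fy=5,interpolation=cv2.INTER_CUBIC))"
```

```text
t 6.0 ee [ 0.511  -0.0222  0.0588] jaw -50.7 d [-0.01  0.01  0.28] w [(array([ 0.001,  0.001, -0.   ]), 90), (array([ 2.000e-03, -2.000e-03,  3.142e+00]), -90)] F [ 0.2 -0.6 -1.3] grip 0.0547 q7 [ 0.11  0.49 -0.24  2.07  0.2   0.6  -1.14]
```

View pics/s6z.png

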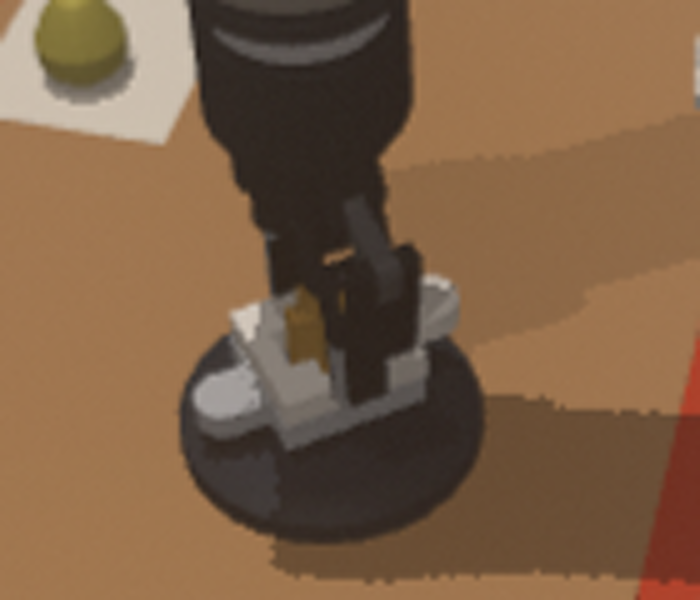

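Request:
carry_out:
  moves:
    - [0,0,0.2,0,0,0,0.5]
    - [0,0,0.2,0,0,0,0.5]
    - [0,0,0.2,0,0,0,0.8]
    - [0,0,0.2,0,0,0,0.8]
    - [0,0,0.2,0,0,0,0.8]
    - [0,0,0.2,0,0,0,0.8]
    - [0,0,0.2,0,0,0,0.8]

```text
clock: 6.75
ee_pos: [0.5118, -0.0222, 0.0579]
tool_rot: [-2.839, 1.345, -0.0]
ft_force: [0.3, -0.0, 0.5]
grip_width: 0.0683
```

Request:
carry_out:
  moves:
    - [0,0,-2,0,0,0,0.8]
    - [0,0,-6,0,0,0,0.82]
    - [0,0,-10,0,0,0,0.82]
    - [0,0,-13,0,0,0,0.82]
    - [0,0,-13,0,0,0,0.82]

```text
clock: 7.25
ee_pos: [0.5145, -0.0221, 0.1922]
tool_rot: [-2.836, 1.344, -0.012]
ft_force: [0.2, 0.8, -0.4]
grip_width: 0.07
```

```bash
python3 -c "
from h import *
plan([.4624,.2432,.10],65.3)
for n in ('side','top'):
  cv2.imwrite(f'pics/{n}7.png',ctrl.camera(n)[:,:,::-1])
s=cv2.imread('pics/side7.png')[130:250,180:320]; cv2.imwrite('pics/s7z.png',cv2.resize(s,None,fx=5,fy=5,interpolation=cv2.INTER_CUBIC))"
```

```text
t 7.25 ee [ 0.5145 -0.0221  0.1922] jaw -50.7 d [-23.88 -12.7    9.17] w [(array([-0.005, -0.007, -0.454]), -90), (array([-0.009,  0.007,  2.687]), 90)] F [ 0.2  0.8 -0.4] grip 0.07 q7 [ 0.16  0.29 -0.29  1.98  0.11  0.88 -1.06]
```

View pics/s7z.png

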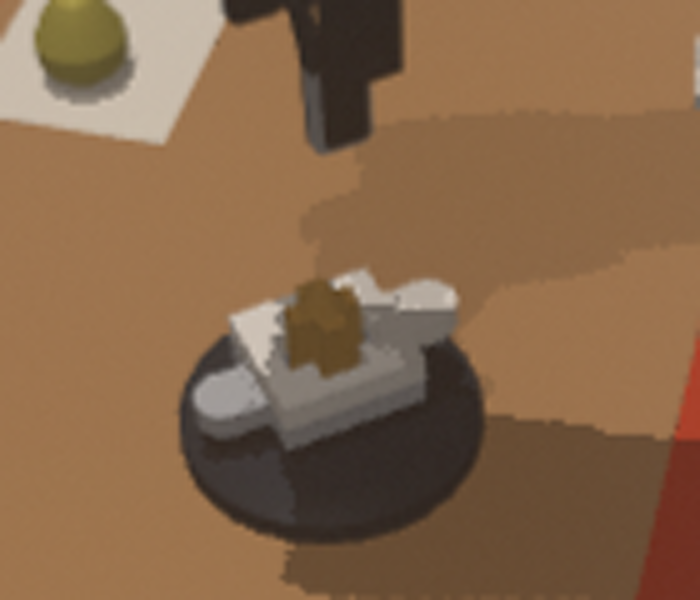

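Request:
carry_out:
  moves:
    - [-23.9,-12.7,2,0,0,-0.454,0.82]
    - [-23.9,-12.7,5,0,0,-0.454,0.82]
    - [-23.9,-12.7,9,0,0,-0.454,0.82]
    - [-23.9,-12.7,9,0,0,-0.454,0.82]
    - [-23.9,-12.7,9,0,0,-0.454,0.82]
    - [-23.9,-12.7,9,0,0,-0.454,0.82]
    - [-23.9,-12.7,9,0,0,-0.454,0.82]
    - [-23.9,-12.7,9,0,0,-0.454,0.82]

```text
clock: 8.15
ee_pos: [0.4571, 0.2431, 0.0961]
tool_rot: [3.067, -0.668, -0.005]
ft_force: [-0.2, -1.4, -0.2]
grip_width: 0.0701
```

```bash
python3 -c "
from h import *
plan([.4624,.2432,.05],65.3)"
```

```text
t 8.15 ee [0.4571 0.2431 0.0961] jaw -24.6 d [ 0.49 -0.24  4.61] w [(array([0.003, 0.002, 0.002]), -90), (array([-0.004,  0.005, -3.139]), 90)] F [-0.2 -1.4 -0.2] grip 0.0701 q7 [-0.26  0.46 -0.43  2.03  0.28  0.71 -1.29]
```

Request:
carry_out:
  moves:
    - [0.1,0,2,0,0,0,0.82]
    - [0.1,0,4.6,0,0,0,0.82]
    - [0.1,0,4.6,0,0,0,0.82]
    - [0.1,0,4.6,0,0,0,0.82]

```text
clock: 8.55
ee_pos: [0.4597, 0.2412, 0.0518]
tool_rot: [3.067, -0.674, -0.001]
ft_force: [0.4, -0.6, 0.6]
grip_width: 0.0702
```

```bash
python3 -c "
from h import *
plan([.4624,.2432,.014],65.3)
cv2.imwrite(f'pics/side8.png',ctrl.camera('side')[:,:,::-1])
s=cv2.imread('pics/side8.png')[270:390,160:320]; cv2.imwrite('pics/s8z.png',cv2.resize(s,None,fx=5,fy=5,interpolation=cv2.INTER_CUBIC))"
```

```text
t 8.55 ee [0.4597 0.2412 0.0518] jaw -24.8 d [ 0.17 -0.3   3.78] w [(array([ 0.002,  0.   , -0.002]), -90), (array([ 1.00e-03, -3.00e-03,  3.14e+00]), 90)] F [ 0.4 -0.6  0.6] grip 0.0702 q7 [-0.29  0.53 -0.39  2.05  0.33  0.63 -1.34]
```

View pics/s8z.png

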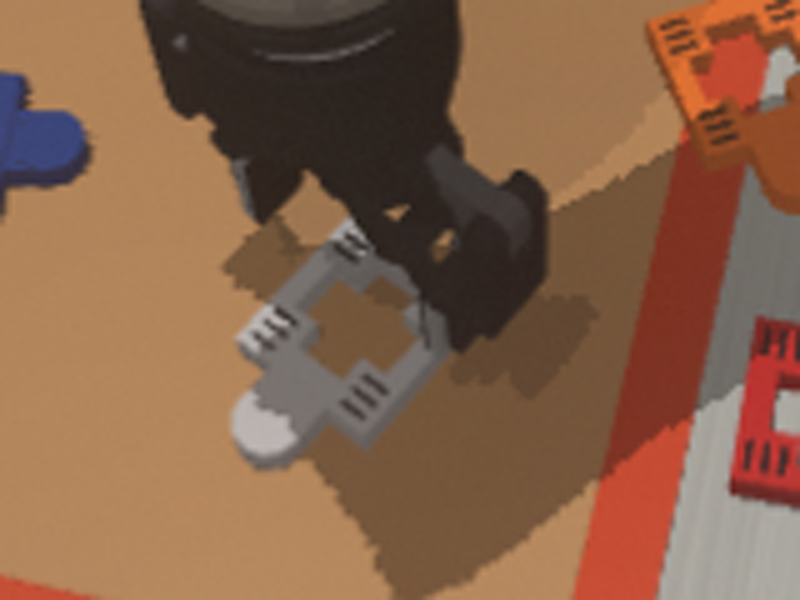

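Request:
carry_out:
  moves:
    - [0.1,-0.25,1,0,0,0,0.82]
    - [0.1,-0.25,2.5,0,0,0,0.82]
    - [0.1,-0.25,3.7,0,0,0,0.82]
    - [0.1,-0.25,3.7,0,0,0,0.82]
    - [0.1,-0.25,3.7,0,0,0,0.82]

```text
clock: 9.1
ee_pos: [0.4611, 0.2445, 0.0142]
tool_rot: [3.068, -0.671, -0.002]
ft_force: [-0.1, -0.1, 0.4]
grip_width: 0.0701
```

```bash
python3 -c "
from h import *
plan([.4624,.2432,.0145],65.3)"
```

```text
t 9.1 ee [0.4611 0.2445 0.0142] jaw -24.7 d [ 0.18  0.06 -0.03] w [(array([0.001, 0.001, 0.   ]), -90), (array([-1.000e-03,  2.000e-03, -3.141e+00]), 90)] F [-0.1 -0.1  0.4] grip 0.0701 q7 [-0.32  0.6  -0.35  2.05  0.38  0.55 -1.38]
```

Request:
carry_out:
  moves:
    - [0.1,0,0,0,0,0,0.82]
    - [0.1,0,0,0,0,0,0.5]
    - [0.1,0,0,0,0,0,0.5]
    - [0.1,0,0,0,0,0,0.5]
    - [0.1,0,0,0,0,0,0.5]
    - [0.1,0,0,0,0,0,0.5]
    - [0.1,0,0,0,0,0,0.5]
  newtons: 50

```text
clock: 9.8
ee_pos: [0.4629, 0.2443, 0.0157]
tool_rot: [-3.068, 0.672, -0.002]
ft_force: [-0.5, -1.2, 5.1]
grip_width: 0.0544
```

```bash
python3 -c "
from h import *
plan([.4624,.2432,.0145],65.3)"
```

```text
t 9.8 ee [0.4629 0.2443 0.0157] jaw -24.7 d [0.   0.13 0.12] w [(array([-0.001, -0.001, -0.   ]), -90), (array([-1.000e-03,  1.000e-03,  3.141e+00]), 90)] F [-0.5 -1.2  5.1] grip 0.0544 q7 [-0.32  0.59 -0.35  2.05  0.38  0.56 -1.38]
```

Request:
carry_out:
  moves:
    - [0,0,-2,0,0,0,0.5]
    - [0,0,-6,0,0,0,0.5]
    - [0,0,-10,0,0,0,0.5]
    - [0,0,-13,0,0,0,0.5]
    - [0,0,-13,0,0,0,0.5]

```text
clock: 10.3
ee_pos: [0.4648, 0.2458, 0.1492]
tool_rot: [-3.064, 0.671, -0.01]
ft_force: [0.9, 0.6, -1.4]
grip_width: 0.0541
```

```bash
python3 -c "
from h import *
plan([.5125,-.0209,.145],39.3)"
```

```text
t 10.3 ee [0.4648 0.2458 0.1492] jaw -24.7 d [15.48 22.23  0.35] w [(array([-0.008, -0.003,  0.454]), -90), (array([ 0.005, -0.01 , -2.688]), 90)] F [ 0.9  0.6 -1.4] grip 0.0541 q7 [-0.23  0.39 -0.46  1.98  0.23  0.82 -1.25]
```

Request:
carry_out:
  moves:
    - [15.5,22.2,0.3,0,0,0.454,0.5]
    - [15.5,22.2,0.3,0,0,0.454,0.5]
    - [15.5,22.2,0.3,0,0,0.454,0.5]
    - [15.5,22.2,0.3,0,0,0.454,0.5]
    - [15.5,22.2,0.3,0,0,0.454,0.5]
    - [15.5,22.2,0.3,0,0,0.454,0.5]
    - [15.5,22.2,0.3,0,0,0.454,0.5]
    - [15.5,22.2,0.3,0,0,0.454,0.5]

```text
clock: 11.1
ee_pos: [0.5099, -0.0223, 0.1411]
tool_rot: [2.838, -1.346, -0.002]
ft_force: [-0.5, -0.5, -1.8]
grip_width: 0.0545
```

```bash
python3 -c "
from h import *
plan([.5125,-.0209,.12],39.3)
cv2.imwrite(f'pics/side9.png',ctrl.camera('side')[:,:,::-1])
s=cv2.imread('pics/side9.png')[110:250,165:325]; cv2.imwrite('pics/s9z.png',cv2.resize(s,None,fx=4,fy=4,interpolation=cv2.INTER_CUBIC))"
```

```text
t 11.1 ee [ 0.5099 -0.0223  0.1411] jaw -50.8 d [ 0.06 -0.29  2.11] w [(array([ 0.001,  0.001, -0.001]), -90), (array([ 2.000e-03, -1.000e-03,  3.141e+00]), 90)] F [-0.5 -0.5 -1.8] grip 0.0545 q7 [ 0.15  0.36 -0.28  2.03  0.14  0.78 -1.09]
```

View pics/s9z.png

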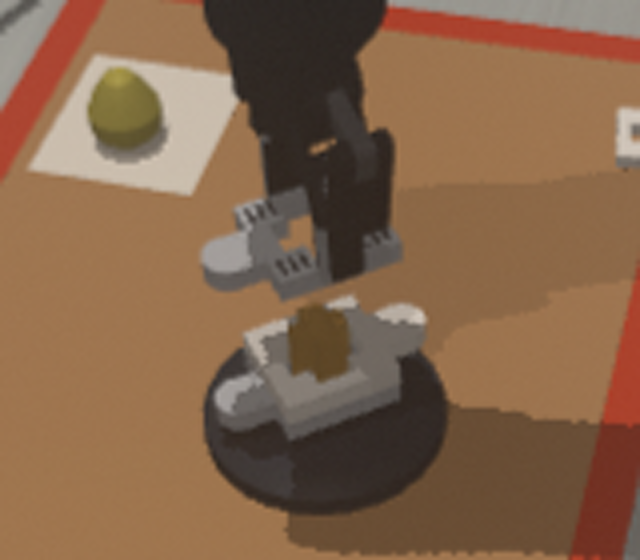

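Strainer held level, tab in line with the fixed tab, hub tip beneath. Descend in stages.

Request:
carry_out:
  moves:
    - [0,-0.15,0.5,0,0,0,0.5]
    - [0,-0.15,1.8,0,0,0,0.5]
    - [0,-0.15,1.8,0,0,0,0.5]
    - [0,-0.15,1.8,0,0,0,0.5]

```text
clock: 11.55
ee_pos: [0.5111, -0.0208, 0.1231]
tool_rot: [2.839, -1.343, -0.002]
ft_force: [0.8, 0.0, -0.6]
grip_width: 0.0542
```

```bash
python3 -c "
from h import *
plan([.5125,-.0209,.092],39.3)"
```

```text
t 11.55 ee [ 0.5111 -0.0208  0.1231] jaw -50.6 d [ 0.1  -0.11  3.11] w [(array([0.001, 0.001, 0.001]), -90), (array([-2.000e-03,  2.000e-03, -3.141e+00]), 90)] F [ 0.8  0.  -0.6] grip 0.0542 q7 [ 0.14  0.39 -0.27  2.04  0.15  0.74 -1.11]
```

Request:
carry_out:
  moves:
    - [0.05,-0.1,1,0,0,0,0.5]
    - [0.05,-0.1,2,0,0,0,0.5]
    - [0.05,-0.1,3,0,0,0,0.5]
    - [0.05,-0.1,3,0,0,0,0.5]

```text
clock: 11.95
ee_pos: [0.5115, -0.0212, 0.0921]
tool_rot: [2.838, -1.345, -0.004]
ft_force: [-1.4, 1.2, -0.9]
grip_width: 0.0541
```

```bash
python3 -c "
from h import *
plan([.5125,-.0209,.072],39.3)"
```

```text
t 11.95 ee [ 0.5115 -0.0212  0.0921] jaw -50.7 d [ 0.05 -0.1   2.01] w [(array([ 0.003,  0.002, -0.   ]), -90), (array([ 3.000e-03, -4.000e-03,  3.142e+00]), 90)] F [-1.4  1.2 -0.9] grip 0.0541 q7 [ 0.13  0.44 -0.26  2.05  0.17  0.68 -1.13]
```

Request:
carry_out:
  moves:
    - [0,-0.05,0.7,0,0,0,0.5]
    - [0,-0.05,1.4,0,0,0,0.5]
    - [0,-0.05,2.1,0,0,0,0.5]
    - [0,-0.05,2.1,0,0,0,0.5]

```text
clock: 12.35
ee_pos: [0.5124, -0.0208, 0.0718]
tool_rot: [2.838, -1.345, -0.003]
ft_force: [-0.5, -0.2, -1.5]
grip_width: 0.0541
```

```bash
python3 -c "
from h import *
plan([.5125,-.0209,.0697],39.3)
cv2.imwrite(f'pics/side10.png',ctrl.camera('side')[:,:,::-1])
s=cv2.imread('pics/side10.png')[130:250,180:320]; cv2.imwrite('pics/s10z.png',cv2.resize(s,None,fx=4,fy=4,interpolation=cv2.INTER_CUBIC))"
```

```text
t 12.35 ee [ 0.5124 -0.0208  0.0718] jaw -50.7 d [ 0.01 -0.    0.21] w [(array([ 0.001,  0.001, -0.   ]), -90), (array([ 2.000e-03, -2.000e-03,  3.141e+00]), 90)] F [-0.5 -0.2 -1.5] grip 0.0541 q7 [ 0.12  0.47 -0.25  2.06  0.19  0.63 -1.14]
```

View pics/s10z.png

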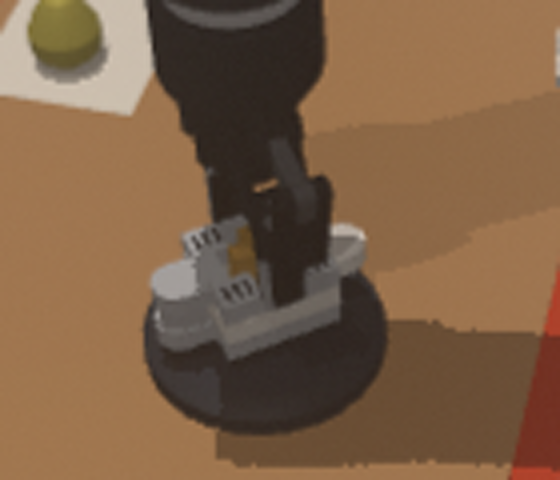

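Request:
carry_out:
  moves:
    - [0,0,0.2,0,0,0,0.5]
    - [0,0,0.2,0,0,0,0.5]
    - [0,0,0.2,0,0,0,0.8]
    - [0,0,0.2,0,0,0,0.8]
    - [0,0,0.2,0,0,0,0.8]
    - [0,0,0.2,0,0,0,0.8]
    - [0,0,0.2,0,0,0,0.8]

```text
clock: 13.1
ee_pos: [0.5132, -0.0208, 0.0709]
tool_rot: [-2.839, 1.345, -0.0]
ft_force: [0.4, 0.6, 0.2]
grip_width: 0.0684
```

Request:
carry_out:
  moves:
    - [0,0,-2,0,0,0,0.8]
    - [0,0,-6,0,0,0,0.82]
    - [0,0,-10,0,0,0,0.82]
    - [0,0,-14,0,0,0,0.82]
    - [0,0,-14,0,0,0,0.82]
    - [0,0,-14,0,0,0,0.82]

```text
clock: 13.7
ee_pos: [0.5136, -0.0208, 0.2117]
tool_rot: [-2.838, 1.345, -0.004]
ft_force: [0.1, 0.4, -1.3]
grip_width: 0.0698
```

Request:
carry_out:
  moves:
    - [-25,0,0,0,0,0,0.82]
    - [-25,0,0,0,0,0,0.82]
    - [-25,0,0,0,0,0,0.82]
    - [-25,0,0,0,0,0,0.82]
    - [-25,0,0,0,0,0,0.82]
    - [-25,0,0,0,0,0,0.82]

```text
clock: 14.3
ee_pos: [0.3503, 0.1765, 0.2097]
tool_rot: [2.844, -1.331, -0.004]
ft_force: [0.1, -0.7, -0.3]
grip_width: 0.0701
```

```bash
python3 -c "
from m import *
print(ctrl.get_state()['ee_pos'],ctrl.get_state()['ft_force'])
t=ctrl.camera('top'); s=ctrl.camera('side')
try: print(measure('top',t,(294,163),.066,half=32))
except Exception as e: print(e)
c=lambda im,u,v: cv2.resize(im[v-40:v+40,u-40:u+40,::-1],(400,400),interpolation=cv2.INTER_CUBIC)
cv2.imwrite('pics/f.png',np.hstack([c(s,245,205),c(t,294,163)]))"
```

```text
[0.35028726 0.17654497 0.2097404 ] [ 0.07556496 -0.65525207 -0.28511385]
{'ctr': array([ 0.5111, -0.0212]), 'rect_deg': np.float64(-140.2), 'tab_deg': np.float64(-142.1), 'size_mm': array([77.1, 58.1]), 'tip_mm': np.float64(57.7)}
```

View pics/f.png

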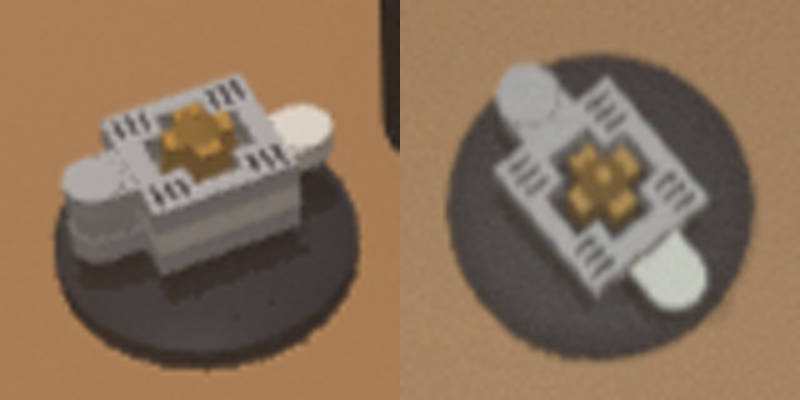

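Request:
carry_out:
  moves:
    - [0,0,0,0,0,0,0.82]
    - [0,0,0,0,0,0,0.82]
    - [0,0,0,0,0,0,0.82]

```text
clock: 14.7
ee_pos: [0.3553, 0.1718, 0.2105]
tool_rot: [2.837, -1.348, -0.001]
ft_force: [-0.9, -0.7, 0.2]
grip_width: 0.07
```

```bash
python3 -c "
from workcell import ctrl
print(ctrl.hand_in())"
```

```text
the job is handed in; nothing more can be done
None
```

I put the white spacer on the hub with its tab opposite the first plate's, then the steel strainer on top with its tab the same way as the first plate's. I handed the job in at about 14.7 s of the 61 s allowed; it reports no verdict.

- **Last look, both cameras:** the stack looks flat, with no gaps and the tabs where they should be. The arm was clear of everything and its force reading was about 1 N.
- **Forces on the way:** the readings I took while lowering both plates stayed within about 2 N. The highest I saw was about 7 N, when the fingers closed on a plate at the counter.
- **One check was weaker:** the final outline measurement from the top view merged the two opposite tabs. Its centre (0.511, -0.021) and axis (-140.2° against the expected -140.7°) fit, but its 77 mm length does not describe a single plate. I judged seating height by eye and from the arm's height when it let go, not by a separate measurement.

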